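# Put three mixed-up bench supplies back in their own trays

### The job

The solder reel, the tip tin and the fuse box are standing in one another's trays. Swap them round so that the solder reel stands upright in the middle of the round tray, the tip tin in the middle of the square tray and the fuse box in the middle of the oblong tray, lengthwise and right way up; the flat cork pad is free for parking one of them on the way. Each tray takes only one thing; leave the roll of black tape lying where it is.

Things in the scene. Friction and masses are not known exactly. Their poses are not given: they have to be found in the camera images.
- solder_spool: reel of solder wire, light flanges with a dark green hub label on top, standing on its flange: round, 54 mm diameter, 46 mm high; about 0.3 to 0.6 kg. Origin at the centre of its underside, z up. Starts in the oblong tray
- tip_tin: plain light grey round tin, 50 mm diameter, 23 mm high, its lid fixed. Origin at the centre of its underside, z up. Starts in the round tray
- fuse_box: small pale lidded box, lid fixed: 38 mm along its x, 62 mm along its y (its length), 25 mm high. Origin at the centre of its underside, z up. Starts in the square tray
- round_tray: round black tray, outside diameter 94 mm at the rim; fixed to the bench; origin under its centre, z up. Floor 3 mm above the bench, thin (3 mm) rim whose top is 8 mm above the bench
- square_tray: square black tray, 92 x 92 mm outside; fixed to the bench; origin under its centre, z up. Floor 3 mm above the bench, thin (3 mm) rim whose top is 8 mm above the bench
- oblong_tray: oblong black tray, 74 mm along its x and 118 mm along its y (its length) outside; fixed to the bench; origin under its centre, z up. Floor 3 mm above the bench, thin (3 mm) rim whose top is 8 mm above the bench
- pad: flat square cork pad without a rim, 90 x 90 mm, 3 mm thick, fixed to the bench, empty at the start; origin under its centre, z up
- black_tape: roll of black tape lying flat on the bench, a ring of 64 mm outside diameter, 18 mm high; origin at the centre of its underside; a bystander, to be left where it is
There are look-alikes about, which are no part of the job. What is shaped like the fuse_box but orange or red is not meant.

How it is judged (in metres and radians):
At the end, for the whole second after the job is handed in: Reel in the round, tin in the square, fuse box in the oblong tray: each within 15 mm of the tray centre, flat on its floor (3 mm, tilt under 0.08 rad), the box lengthwise within 0.26 rad; all released and at rest (horizontal distance between solder_spool and round_tray below 0.015 m and z of solder_spool in the frame of round_tray between 0.001 and 0.006 m and angle between each of solder_spool, tip_tin, fuse_box's own z axis and vertical below 0.08 rad and linear speed of each of solder_spool, tip_tin, fuse_box below 0.01 m/s and contact force between each of solder_spool, tip_tin, fuse_box and the fingers below 0.05 N and horizontal distance between tip_tin and square_tray below 0.015 m and z of tip_tin in the frame of square_tray between 0.001 and 0.006 m and horizontal distance between fuse_box and oblong_tray below 0.015 m and z of fuse_box in the frame of oblong_tray between 0.001 and 0.006 m and angle between the y axis of fuse_box and the y axis of oblong_tray, either way round below 0.26 rad); the robot touches nothing.
It fails at once if the roll of black tape is moved by more than 15 mm (distance of black_tape from where it was at the start of the episode above 0.015 m).
It also fails if it takes over 96 s, if anything falls off the work surface, if the arm or the gripper's body presses on something with over 40 N, if the wrist force passes 120 N, or if a joint passes its speed limit or range.

### The arm

A 6-joint arm with a two-finger parallel gripper is mounted at the origin on a cart in front of the work surface, level with it; the furniture and walls round the work are solid. World frame = base frame: x ahead of the robot, y to its left, z up, the work surface at z = 0. Lengths are in m, angles in degrees, forces in N, time in s.
With the tool pointing down it reaches from about 0.35 to 0.875 m from the base axis. Payload 4.2 kg.
Tool frame: the origin (TCP) lies between the finger pads; the fingertips stand 14 mm ahead of it and the grasp point (between the pads) lies 5 mm behind it; z points along the fingers, y is the line along which they close (so a half turn about z gives the same grasp; the last joint's range is limited). The gripper opens to 87 mm and grips with 3 to 60 N. Pads are 19 mm wide; open, the fingers measure 117 mm over their backs; the gripper's body (75 mm by 190 mm) begins 51 mm behind the grasp point.
Start: joints at [-62.361, 22.042, 0.453, 0, -68.411, -14.817], TCP at [0.139, -0.609, 0.237] pointing down, gripper open.
Joint ranges: [-179.83, 179.83], [-69.29, 118.12], [-61.27, 80.66], [-181.25, 117.63], [-171.15, -9.14], [-177.46, 177.46]. Speed limits (degrees/s): [159.86, 159.86, 180, 180, 180, 180].

### API

Orientations are given as a 3x3 rotation matrix whose columns are the frame's x, y, z axes.
In Python, from station import * gives the robot as it stands. The module is installed in compiled form; this text tells all that it offers.
- The arm moves only by the tool play_rows, never from a script. Its argument "steps" is a list of rows, each an object of numbers: "ax", "ay", "az": the turn, a rotation vector about the tool's x, y, z in degrees; "dx", "dy", "dz": the shift along the tool's x, y, z in mm; "claw": the finger opening in mm, from 0 to 87. A call has 1 to 20 rows; each row shifts and turns the commanded pose from where the row before left it, along the tool's axes as they then stand; what a row does not reach is not made up. A row lasts 1/10 s, in which the tool goes at most 50 mm and 8.59 degrees, less where a joint would pass 70% of its speed; a pose out of reach is approached as far as the arm can. A call with a gripper value outside its range is refused whole. The fingers move at their own pace and stop on an object; the grip force is fixed at half the most. Time passes only in rows, so rows that do not move let the fingers close. It gives the time, the measured TCP pose, the force, the opening and the grip force at its end, in the units of the state.
- sense(): the state, without advancing time (a new reading comes with each control period).
- capture(name): name is "scene" or "top" or "wrist"; returns a dict with "frame" (420x560x3 uint8, blue, green, red), "range_z" (420x560 float32, m along the optical axis (not along the pixel's ray), 0 where there is no reading), "fx", "fy", "cx", "cy" (pixels), "xyz" and "rotation" of the camera in the world. Camera axes: x right, y down, z forward; pixel columns grow to the right and rows downward; lengths in m; the calibration is good to about 2 mm. A picture is of the moment at which its call begins.
- finish_job(): hands the job in; it is judged then, once.
The state is a dict: "time_s": time; "joints": joint angles; "joint_velocities": joint speeds; "effort": joint torques, N m; "tcp_pos": TCP position; "ee_rot": TCP orientation; "wrist_force": force on the tool from outside, world axes, zero at the start; "moment": the same for the moment, N m; "gripper_width": opening from 0.0 (shut) to 1.0 (fully open); "gripper_force": force on a finger pad.
Only numpy, scipy, OpenCV 4.12 (cv2) and the standard library are available. Lean on these libraries where they do the work, as an engineer would, in place of code of your own. Each camera call takes 0.05 s, during which the arm holds its last target. There are 200 camera calls.

## Working session

There is one attempt and no reset: what is moved stays moved. The work goes in short steps, Python scripts to look and compute and a tool call to move; the robot and the scene stay as the last step left them, time stands still between calls to the robot, and variables do not carry over. Pictures are saved under pics/ and viewed, at most 14 in all, crops included, and the job is handed in when it is done.

Besides the shell and the picture viewer there is one more tool, called after "Request:" as name(argument=value, ...), one argument or row to a line, values as JSON. play_rows: Moves the arm, as the interface text tells. Its arguments: {"type":"object","properties":{"steps":{"type":"array"}},"required":["steps"]}

```bash
mkdir -p pics
python3 - <<'E'
from station import *
import cv2,numpy as np
s=sense();print({k:np.round(v,3).tolist() for k,v in s.items()})
for n in("scene","top"):
    c=capture(n);cv2.imwrite(f"pics/{n}0.png",c["frame"]);np.savez(f"{n}0.npz",**c)
    print(n,c["xyz"],np.round(c["rotation"],3).tolist(),c["fx"],c["cx"],c["cy"])
E
```

```text
{'time_s': 0.0, 'joints': [-62.362, 22.093, 0.378, -0.031, -68.409, -14.817], 'joint_velocities': [0.032, 0.031, 0.029, -0.045, -0.041, -0.083], 'effort': [-0.002, -39.066, 18.741, 4.22, 0.011, -0.0], 'tcp_pos': [0.139, -0.609, 0.235], 'ee_rot': [[-0.975, -0.222, -0.001], [-0.222, 0.975, 0.002], [0.0, 0.002, -1.0]], 'wrist_force': [-0.059, -0.762, 0.689], 'moment': [0.02, -0.042, -0.01], 'gripper_force': 0.0, 'gripper_width': 1.0}
scene [0.02700196 0.65172215 0.46568846] [[-0.794, -0.286, 0.536], [-0.608, 0.382, -0.696], [-0.006, -0.879, -0.477]] 413.9120412216286 279.3155780459156 209.0877033958285
top [ 0.32081015 -0.02494952  0.97302761] [[0.162, -0.962, 0.221], [-0.987, -0.159, 0.035], [0.002, -0.223, -0.975]] 429.4128155025931 284.18224164098405 211.2952625386356
```

View pics/top0.png

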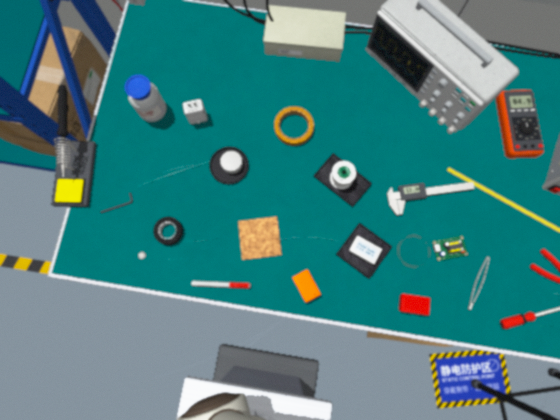

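View pics/scene0.png

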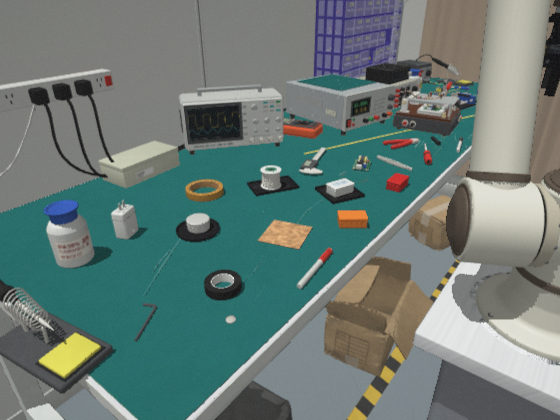

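The top picture shows these:
- The tin is at (231,161) in the round tray.
- The reel, with its green hub, is at (343,174) in the oblong tray.
- The pale fuse box is at (367,247) in the square tray.
- The cork pad is at (260,238) and the black tape at (168,231).
- The orange (306,286) and red (415,304) boxes are look-alikes. The pale box in the square tray fits the description.

Next I'll measure and confirm this in a crop.

```bash
cat > h.py <<'E'
import cv2,numpy as np
def world(c):
    v,u=np.mgrid[0:420,0:560];z=c["range_z"]
    p=np.stack([(u-c["cx"])/c["fx"]*z,(v-c["cy"])/c["fy"]*z,z],-1)
    return p@np.array(c["rotation"]).T+np.array(c["xyz"])
def rect(P):
    r=cv2.minAreaRect((P[:,:2]*1000).astype(np.float32));return np.round(r[0],1),np.round(r[1],1),round(r[2],1)
E
python3 - <<'E'
from h import *
c=np.load("top0.npz");W=world(c);F=c["frame"].astype(int);g=F.max(2)
bench=W[200:290:5,130:220:5,2];print("bench z",np.median(bench))
for n,(u,v),r in(("round",(229,165),27),("oblong",(343,179),36),("square",(364,250),34),("pad",(260,238),32),("tape",(168,231),24)):
    m=np.zeros((420,560),bool);m[v-r:v+r,u-r:u+r]=1
    d=m&(g<60)if n!="pad" else m&(F[...,2]>F[...,0]+40)
    k,l,st,_=cv2.connectedComponentsWithStats(d.astype(np.uint8));d=l==1+np.argmax(st[1:,4])
    print(n,"dark",d.sum(),rect(W[d]),"z",np.percentile(W[d][:,2],[5,50,95]).round(4))
    o=m&(W[...,2]>.019)
    if o.sum()>20:
        zt=np.median(W[o][:,2]); zt=np.percentile(W[o][:,2],80);t=o&(abs(W[...,2]-zt)<.004)
        print("  top",t.sum(),rect(W[t]),"z",zt.round(4),"circ",cv2.minEnclosingCircle((W[t][:,:2]*1000).astype(np.float32)))
cv2.imwrite("pics/crop.png",cv2.resize(c["frame"][130:310,140:420].copy(),None,fx=2.8,fy=2.8,interpolation=cv2.INTER_CUBIC))
E
```

```text
bench z -0.0016066425657464412
round dark 321 (array([500.6,  69.3]), array([403.1,  86.8]), 34.4) z [-0.0015  0.0022  0.0068]
  top 305 (array([634.1, 150.4]), array([47.7, 48.1]), 45.6) z 0.0262 circ ((634.0206298828125, 150.9989471435547), 25.50585174560547)
oblong dark 360 (array([ 619.7, -142.3]), array([48., 75.]), 54.8) z [-0.0017  0.0015  0.0063]
  top 376 (array([ 641.4, -110.1]), array([51.9, 51.2]), 56.3) z 0.0492 circ ((642.1873779296875, -110.83075714111328), 27.302600860595703)
square dark 250 (array([ 407.5, -136.6]), array([ 92.8, 267.1]), 57.0) z [-0.0014  0.0015  0.0069]
  top 430 (array([ 478.9, -183.6]), array([61.2, 38.1]), 69.5) z 0.028 circ ((478.53704833984375, -183.01467895507812), 34.791297912597656)
pad dark 1541 (array([413.,  40.]), array([212.8,  91.2]), 15.8) z [-0.0018  0.0011  0.004 ]
tape dark 280 (array([450.8, 261.4]), array([61.6, 58.1]), 63.7) z [0.0025 0.0151 0.0184]
```

View pics/crop.png

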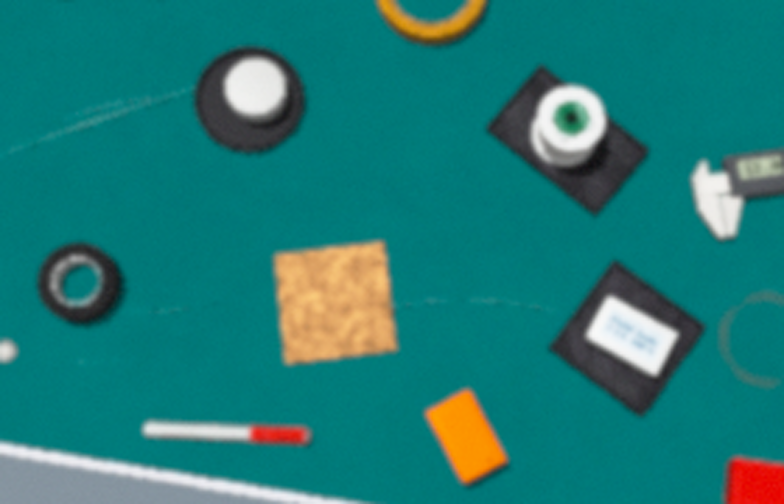

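The crop confirms the three objects, with the pale labelled box in the square tray. Next I'll get the tray outlines by intersecting rays with the rim plane.

```bash
cat >> h.py <<'E'
def onplane(c,uv,z):
    uv=np.asarray(uv,float).reshape(-1,2);d=np.c_[(uv[:,0]-c["cx"])/c["fx"],(uv[:,1]-c["cy"])/c["fy"],np.ones(len(uv))]@np.array(c["rotation"]).T
    o=np.array(c["xyz"]);return o+d*((z-o[2])/d[:,2])[:,None]
E
python3 - <<'E'
from h import *
c=np.load("top0.npz");F=c["frame"].astype(int);g=F.max(2)
for n,(u,v),r,z in(("round",(229,165),27,.0065),("oblong",(343,179),36,.0065),("square",(364,250),36,.0065),("pad",(260,238),32,.0015),("tape",(168,231),24,.016)):
    m=np.zeros((420,560),bool);m[v-r:v+r,u-r:u+r]=1
    for th in (70,85):
        d=m&((F[...,1]<th)&(F[...,0]<th)) if n!="pad" else m&(F[...,2]>120)
        k,l,st,_=cv2.connectedComponentsWithStats(d.astype(np.uint8));d=l==1+np.argmax(st[1:,4])
        vv,uu=np.nonzero(d);P=onplane(c,np.c_[uu,vv],z)
        print(n,th,d.sum(),rect(P),np.round(cv2.minEnclosingCircle((P[:,:2]*1000).astype(np.float32))[0],1), "bbox",uu.min(),uu.max(),vv.min(),vv.max())
print(onplane(c,np.array([[542,66],[648,152],[596,214],[488,129],[616,262],[705,327],[640,415],[550,347]])/2.8+[140,130],.0065).round(4)[:,:2])
E
```

```text
round 70 645 (array([628.6, 156.8]), array([91.6, 88.1]), 28.7) [629.3 156.6] bbox 210 248 147 183
round 85 739 (array([629.1, 157. ]), array([94.5, 89.8]), 54.2) [628.9 156.8] bbox 209 248 147 184
oblong 70 793 (array([ 637.2, -112.9]), array([116.6,  72.9]), 59.5) [ 637.3 -112.5] bbox 314 370 154 205
oblong 85 951 (array([ 637.3, -113.1]), array([119.3,  75.6]), 59.5) [ 637.1 -113.2] bbox 314 370 154 206
square 70 786 (array([ 479.4, -183.3]), array([89.9, 90.5]), 62.0) [ 479.8 -182.6] bbox 337 390 224 277
square 85 1042 (array([ 479.3, -183.2]), array([92.4, 93.1]), 62.1) [ 480.1 -182.5] bbox 336 391 223 277
pad 70 1602 (array([470.7,  55.7]), array([92.8, 92.6]), 16.0) [471.1  55.8] bbox 238 281 216 259
pad 85 1602 (array([470.7,  55.7]), array([92.8, 92.6]), 16.0) [471.1  55.8] bbox 238 281 216 259
tape 70 343 (array([449.7, 259.5]), array([68.6, 59.6]), 69.1) [449.8 259.6] bbox 154 183 217 245
tape 85 418 (array([450. , 259.7]), array([71.4, 61. ]), 55.9) [449.9 259.3] bbox 153 184 217 246
[[ 0.6979 -0.084 ]
 [ 0.6369 -0.1819]
 [ 0.5768 -0.1458]
 [ 0.635  -0.0468]
 [ 0.5393 -0.1671]
 [ 0.4977 -0.2448]
 [ 0.4191 -0.2013]
 [ 0.4613 -0.1232]]
```

The layout is measured, in mm:

| Thing | Centre (x, y) | Long axis |
|---|---|---|
| Round tray | (629, 157) | – |
| Oblong tray | (637, -113) | about 59° |
| Square tray | (479.5, -183) | – |
| Pad | (471, 56) | – |
| Tin | (634, 151) | – |
| Reel | (641.5, -110.5) | – |
| Fuse box | (479, -183.5) | about 69.5° |

The order will be tin to pad, reel to round tray, box to oblong tray, then tin to square tray.

Request:
play_rows(
  steps=[
    {"dx": -32.5, "dy": 31.5, "dz": 3},
    {"dx": -32.5, "dy": 31.5, "dz": 3},
    {"dx": -32.5, "dy": 31.5, "dz": 3},
    {"dx": -32.5, "dy": 31.5, "dz": 3},
    {"dx": -32.5, "dy": 31.5, "dz": 3},
    {"dx": -32.5, "dy": 31.5, "dz": 3},
    {"dx": -32.5, "dy": 31.5, "dz": 3},
    {"dx": -32.5, "dy": 31.5, "dz": 3},
    {"dx": -32.5, "dy": 31.5, "dz": 3},
    {"dx": -32.5, "dy": 31.5, "dz": 3},
    {"dx": -32.5, "dy": 31.5, "dz": 3},
    {"dx": -32.5, "dy": 31.5, "dz": 3},
    {"dx": -32.5, "dy": 31.5, "dz": 3},
    {"dx": -32.5, "dy": 31.5, "dz": 3},
    {"dx": -32.5, "dy": 31.5, "dz": 3},
    {"dx": -32.5, "dy": 31.5, "dz": 3},
    {"dx": -32.5, "dy": 31.5, "dz": 3},
    {"dx": -32.5, "dy": 31.5, "dz": 3},
    {"dx": -32.5, "dy": 31.5, "dz": 3},
    {"dx": -32.5, "dy": 31.5, "dz": 3},
  ],
)

```text
invalid input at $.steps[0]: expected keys ax, ay, az, dx, dy, dz, claw
```

Request:
play_rows(
  steps=[
    {"ax": 0, "ay": 0, "az": 0, "claw": 87, "dx": -32.5, "dy": 31.5, "dz": 3},
    {"ax": 0, "ay": 0, "az": 0, "claw": 87, "dx": -32.5, "dy": 31.5, "dz": 3},
    {"ax": 0, "ay": 0, "az": 0, "claw": 87, "dx": -32.5, "dy": 31.5, "dz": 3},
    {"ax": 0, "ay": 0, "az": 0, "claw": 87, "dx": -32.5, "dy": 31.5, "dz": 3},
    {"ax": 0, "ay": 0, "az": 0, "claw": 87, "dx": -32.5, "dy": 31.5, "dz": 3},
    {"ax": 0, "ay": 0, "az": 0, "claw": 87, "dx": -32.5, "dy": 31.5, "dz": 3},
    {"ax": 0, "ay": 0, "az": 0, "claw": 87, "dx": -32.5, "dy": 31.5, "dz": 3},
    {"ax": 0, "ay": 0, "az": 0, "claw": 87, "dx": -32.5, "dy": 31.5, "dz": 3},
    {"ax": 0, "ay": 0, "az": 0, "claw": 87, "dx": -32.5, "dy": 31.5, "dz": 3},
    {"ax": 0, "ay": 0, "az": 0, "claw": 87, "dx": -32.5, "dy": 31.5, "dz": 3},
    {"ax": 0, "ay": 0, "az": 0, "claw": 87, "dx": -32.5, "dy": 31.5, "dz": 3},
    {"ax": 0, "ay": 0, "az": 0, "claw": 87, "dx": -32.5, "dy": 31.5, "dz": 3},
    {"ax": 0, "ay": 0, "az": 0, "claw": 87, "dx": -32.5, "dy": 31.5, "dz": 3},
    {"ax": 0, "ay": 0, "az": 0, "claw": 87, "dx": -32.5, "dy": 31.5, "dz": 3},
    {"ax": 0, "ay": 0, "az": 0, "claw": 87, "dx": -32.5, "dy": 31.5, "dz": 3},
    {"ax": 0, "ay": 0, "az": 0, "claw": 87, "dx": -32.5, "dy": 31.5, "dz": 3},
    {"ax": 0, "ay": 0, "az": 0, "claw": 87, "dx": -32.5, "dy": 31.5, "dz": 3},
    {"ax": 0, "ay": 0, "az": 0, "claw": 87, "dx": -32.5, "dy": 31.5, "dz": 3},
    {"ax": 0, "ay": 0, "az": 0, "claw": 87, "dx": -32.5, "dy": 31.5, "dz": 3},
    {"ax": 0, "ay": 0, "az": 0, "claw": 87, "dx": -32.5, "dy": 31.5, "dz": 3},
  ],
)

```text
time_s: 2.1
tcp_pos: [0.6332, 0.1508, 0.1759]
ee_rot: [[-0.975, -0.222, -0.001], [-0.222, 0.975, -0.0], [0.001, -0.0, -1.0]]
wrist_force: [0.3, 0.3, 0.5]
gripper_width: 1.001
gripper_force: 0.0
```

Request:
play_rows(
  steps=[
    {"ax": 0, "ay": 0, "az": 0, "claw": 87, "dx": 0, "dy": 0, "dz": 0},
    {"ax": 0, "ay": 0, "az": 0, "claw": 87, "dx": 0, "dy": 0, "dz": 0},
  ],
)

```text
time_s: 2.3
tcp_pos: [0.6323, 0.1499, 0.175]
ee_rot: [[-0.975, -0.223, -0.002], [-0.223, 0.975, -0.001], [0.003, -0.0, -1.0]]
wrist_force: [0.0, -0.9, -0.3]
gripper_width: 1.003
gripper_force: 0.0
```

```bash
cat >> h.py <<'E'
def go(s,x,y,z,yaw=None):
    """offset in tool axes (mm) to world xyz (m); yaw = closing line angle (deg)"""
    R=np.array(s["ee_rot"]);d=R.T@(np.array([x,y,z])-np.array(s["tcp_pos"]))*1000
    a=np.degrees(np.arctan2(R[1,1],R[0,1]));out=d.round(1).tolist()
    if yaw is not None: out.append(round((a-yaw+90)%180-90,1))
    print("tool dxyz",out,"yaw now",round(a,1))
E
python3 - <<'E'
from h import *
from station import *
s=sense();print(s["time_s"],np.round(s["tcp_pos"],4),np.round(s["ee_rot"],3).tolist(),np.round(s["joints"],1),s["wrist_force"])
go(s,.634,.151,.025)
c=capture("wrist");cv2.imwrite("pics/w1.png",c["frame"]);np.savez("w1.npz",**c)
W=world(c);t=(abs(W[...,2]-.026)<.005)&(np.hypot(W[...,0]-.634,W[...,1]-.151)<.05);print(t.sum())
if t.sum()>20:print(rect(W[t]),W[t][:,2].mean(),cv2.minEnclosingCircle((W[t][:,:2]*1000).astype(np.float32)))
E
```

```text
2.3 [0.6323 0.1499 0.175 ] [[-0.975, -0.223, -0.002], [-0.223, 0.975, -0.001], [0.003, -0.0, -1.0]] [  27.6   27.1   -0.6   -0.   -62.5 -104.7] [ 0.02664411 -0.86158694 -0.33899145]
tool dxyz [-2.3, 0.8, 150.0] yaw now 102.9
2418
(array([638.4, 151.5]), array([49.4, 49.1]), 13.7) 0.027282796158911857 ((638.5468139648438, 151.27017211914062), 25.160486221313477)
```

View pics/w1.png

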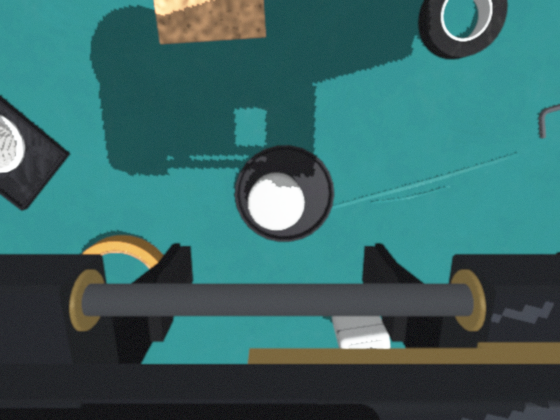

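The wrist picture shows the tin at about (277,201), between the fingers (175 and 378) and ahead of the pad line, as expected. It puts the tin at (638,151) and the top camera at (634,151), so I'll take 636.5. Descending and grasping.

Request:
play_rows(
  steps=[
    {"ax": 0, "ay": 0, "az": 0, "claw": 87, "dx": -4.5, "dy": 0, "dz": 30},
    {"ax": 0, "ay": 0, "az": 0, "claw": 87, "dx": 0, "dy": 0, "dz": 40},
    {"ax": 0, "ay": 0, "az": 0, "claw": 87, "dx": 0, "dy": 0, "dz": 40},
    {"ax": 0, "ay": 0, "az": 0, "claw": 87, "dx": 0, "dy": 0, "dz": 25},
    {"ax": 0, "ay": 0, "az": 0, "claw": 87, "dx": 0, "dy": 0, "dz": 13},
    {"ax": 0, "ay": 0, "az": 0, "claw": 87, "dx": 0, "dy": 0, "dz": 0},
    {"ax": 0, "ay": 0, "az": 0, "claw": 40, "dx": 0, "dy": 0, "dz": 0},
    {"ax": 0, "ay": 0, "az": 0, "claw": 40, "dx": 0, "dy": 0, "dz": 0},
    {"ax": 0, "ay": 0, "az": 0, "claw": 40, "dx": 0, "dy": 0, "dz": 0},
    {"ax": 0, "ay": 0, "az": 0, "claw": 40, "dx": 0, "dy": 0, "dz": 0},
    {"ax": 0, "ay": 0, "az": 0, "claw": 40, "dx": 0, "dy": 0, "dz": 0},
    {"ax": 0, "ay": 0, "az": 0, "claw": 40, "dx": 0, "dy": 0, "dz": 0},
  ],
)

```text
time_s: 3.55
tcp_pos: [0.6372, 0.1503, 0.0289]
ee_rot: [[-0.975, -0.222, 0.0], [-0.222, 0.975, 0.0], [-0.0, 0.0, -1.0]]
wrist_force: [-1.2, -0.5, 1.7]
gripper_width: 0.568
gripper_force: 30.0
```

Request:
play_rows(
  steps=[
    {"ax": 0, "ay": 0, "az": 0, "claw": 40, "dx": 0, "dy": 0, "dz": -30},
    {"ax": 0, "ay": 0, "az": 0, "claw": 40, "dx": 0, "dy": 0, "dz": -40},
    {"ax": 0, "ay": 0, "az": 0, "claw": 40, "dx": 36.5, "dy": -11, "dz": 0},
    {"ax": 0, "ay": 0, "az": 0, "claw": 40, "dx": 36.5, "dy": -11, "dz": 0},
    {"ax": 0, "ay": 0, "az": 0, "claw": 40, "dx": 36.5, "dy": -11, "dz": 0},
    {"ax": 0, "ay": 0, "az": 0, "claw": 40, "dx": 36.5, "dy": -11, "dz": 0},
    {"ax": 0, "ay": 0, "az": 0, "claw": 40, "dx": 36.5, "dy": -11, "dz": 0},
    {"ax": 0, "ay": 0, "az": 0, "claw": 40, "dx": 0, "dy": 0, "dz": 30},
    {"ax": 0, "ay": 0, "az": 0, "claw": 40, "dx": 0, "dy": 0, "dz": 20},
    {"ax": 0, "ay": 0, "az": 0, "claw": 40, "dx": 0, "dy": 0, "dz": 10},
    {"ax": 0, "ay": 0, "az": 0, "claw": 40, "dx": 0, "dy": 0, "dz": 0},
    {"ax": 0, "ay": 0, "az": 0, "claw": 40, "dx": 0, "dy": 0, "dz": 0},
  ],
)

```text
time_s: 4.75
tcp_pos: [0.472, 0.0563, 0.0389]
ee_rot: [[-0.975, -0.222, 0.001], [-0.222, 0.975, 0.0], [-0.001, -0.0, -1.0]]
wrist_force: [0.0, 0.3, -0.5]
gripper_width: 0.567
gripper_force: 30.0
```

Request:
play_rows(
  steps=[
    {"ax": 0, "ay": 0, "az": 0, "claw": 40, "dx": 0, "dy": 0, "dz": 5},
    {"ax": 0, "ay": 0, "az": 0, "claw": 40, "dx": 0, "dy": 0, "dz": 3},
    {"ax": 0, "ay": 0, "az": 0, "claw": 40, "dx": 0, "dy": 0, "dz": 1.5},
    {"ax": 0, "ay": 0, "az": 0, "claw": 40, "dx": 0, "dy": 0, "dz": 0},
  ],
)

```text
time_s: 5.15
tcp_pos: [0.4714, 0.0561, 0.029]
ee_rot: [[-0.975, -0.222, 0.0], [-0.222, 0.975, 0.0], [-0.0, 0.0, -1.0]]
wrist_force: [0.1, -0.2, 0.0]
gripper_width: 0.566
gripper_force: 30.0
```

Request:
play_rows(
  steps=[
    {"ax": 0, "ay": 0, "az": 0, "claw": 87, "dx": 0, "dy": 0, "dz": 0},
    {"ax": 0, "ay": 0, "az": 0, "claw": 87, "dx": 0, "dy": 0, "dz": 0},
    {"ax": 0, "ay": 0, "az": 0, "claw": 87, "dx": 0, "dy": 0, "dz": 0},
    {"ax": 0, "ay": 0, "az": 0, "claw": 87, "dx": 0, "dy": 0, "dz": -20},
    {"ax": 0, "ay": 0, "az": 0, "claw": 87, "dx": 0, "dy": 0, "dz": -40},
    {"ax": 0, "ay": 0, "az": 0, "claw": 87, "dx": 0, "dy": 0, "dz": -45},
    {"ax": 0, "ay": 0, "az": 0, "claw": 87, "dx": 0, "dy": 0, "dz": -40},
    {"ax": 0, "ay": 0, "az": 0, "claw": 87, "dx": -21.5, "dy": -33.4, "dz": 0},
    {"ax": 0, "ay": 0, "az": 0, "claw": 87, "dx": -21.5, "dy": -33.4, "dz": 0},
    {"ax": 0, "ay": 0, "az": 0, "claw": 87, "dx": -21.5, "dy": -33.4, "dz": 0},
    {"ax": 0, "ay": 0, "az": 0, "claw": 87, "dx": -21.5, "dy": -33.4, "dz": 0},
    {"ax": 0, "ay": 0, "az": 0, "claw": 87, "dx": -21.5, "dy": -33.4, "dz": 0},
    {"ax": 0, "ay": 0, "az": 0, "claw": 87, "dx": -21.5, "dy": -33.4, "dz": 0},
    {"ax": 0, "ay": 0, "az": 0, "claw": 87, "dx": 0, "dy": 0, "dz": 0},
    {"ax": 0, "ay": 0, "az": 0, "claw": 87, "dx": 0, "dy": 0, "dz": 0},
  ],
)

```text
time_s: 6.65
tcp_pos: [0.6413, -0.1114, 0.173]
ee_rot: [[-0.975, -0.22, -0.002], [-0.22, 0.975, 0.0], [0.002, 0.001, -1.0]]
wrist_force: [0.4, 0.8, -0.6]
gripper_width: 0.996
gripper_force: 0.0
```

```bash
cat >> h.py <<'E'
def top(c,x,y,z,r=.05):
    W=world(c);t=(abs(W[...,2]-z)<.005)&(np.hypot(W[...,0]-x,W[...,1]-y)<r)
    if t.sum()>20:print("top",t.sum(),rect(W[t]),W[t][:,2].mean().round(4),np.round(cv2.minEnclosingCircle((W[t][:,:2]*1000).astype(np.float32))[0],1))
E
python3 - <<'E'
from h import *
from station import *
s=sense();print(s["time_s"],np.round(s["tcp_pos"],4))
c=capture("wrist");cv2.imwrite("pics/w2.png",c["frame"]);top(c,.6415,-.1105,.049)
go(s,.6415,-.1105,.036)
E
```

```text
6.65 [ 0.6413 -0.1114  0.173 ]
top 3244 (array([ 645.7, -109.9]), array([53.1, 52.8]), 50.1) 0.0505 [ 646.  -109.7]
tool dxyz [-0.6, 0.7, 137.0] yaw now 102.7
```

View pics/w2.png

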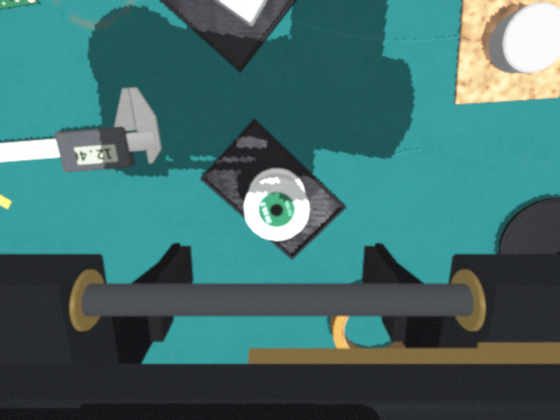

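The wrist picture shows the reel at (277,208), centred between the fingers in the oblong tray, and the tin at (527,38) on the pad. Grasping the reel.

Request:
play_rows(
  steps=[
    {"ax": 0, "ay": 0, "az": 0, "claw": 87, "dx": -3, "dy": 1, "dz": 30},
    {"ax": 0, "ay": 0, "az": 0, "claw": 87, "dx": 0, "dy": 0, "dz": 40},
    {"ax": 0, "ay": 0, "az": 0, "claw": 87, "dx": 0, "dy": 0, "dz": 35},
    {"ax": 0, "ay": 0, "az": 0, "claw": 87, "dx": 0, "dy": 0, "dz": 22},
    {"ax": 0, "ay": 0, "az": 0, "claw": 87, "dx": 0, "dy": 0, "dz": 12},
    {"ax": 0, "ay": 0, "az": 0, "claw": 87, "dx": 0, "dy": 0, "dz": 0},
    {"ax": 0, "ay": 0, "az": 0, "claw": 45, "dx": 0, "dy": 0, "dz": 0},
    {"ax": 0, "ay": 0, "az": 0, "claw": 45, "dx": 0, "dy": 0, "dz": 0},
    {"ax": 0, "ay": 0, "az": 0, "claw": 45, "dx": 0, "dy": 0, "dz": 0},
    {"ax": 0, "ay": 0, "az": 0, "claw": 45, "dx": 0, "dy": 0, "dz": 0},
    {"ax": 0, "ay": 0, "az": 0, "claw": 45, "dx": 0, "dy": 0, "dz": 0},
    {"ax": 0, "ay": 0, "az": 0, "claw": 45, "dx": 0, "dy": 0, "dz": 0},
  ],
)

```text
time_s: 7.9
tcp_pos: [0.6448, -0.1096, 0.0358]
ee_rot: [[-0.975, -0.222, 0.001], [-0.222, 0.975, -0.001], [-0.001, -0.001, -1.0]]
wrist_force: [-0.0, -1.7, 3.0]
gripper_width: 0.614
gripper_force: 30.0
```

Request:
play_rows(
  steps=[
    {"ax": 0, "ay": 0, "az": 0, "claw": 45, "dx": 0, "dy": 0, "dz": -20},
    {"ax": 0, "ay": 0, "az": 0, "claw": 45, "dx": 0, "dy": 0, "dz": -30},
    {"ax": 0, "ay": 0, "az": 0, "claw": 45, "dx": 0, "dy": 0, "dz": -30},
    {"ax": 0, "ay": 0, "az": 0, "claw": 45, "dx": -2.8, "dy": 16, "dz": 0},
    {"ax": 0, "ay": 0, "az": 0, "claw": 45, "dx": -5.7, "dy": 33, "dz": 0},
    {"ax": 0, "ay": 0, "az": 0, "claw": 45, "dx": -5.7, "dy": 33, "dz": 0},
    {"ax": 0, "ay": 0, "az": 0, "claw": 45, "dx": -5.7, "dy": 33, "dz": 0},
    {"ax": 0, "ay": 0, "az": 0, "claw": 45, "dx": -5.7, "dy": 33, "dz": 0},
    {"ax": 0, "ay": 0, "az": 0, "claw": 45, "dx": -5.7, "dy": 33, "dz": 0},
    {"ax": 0, "ay": 0, "az": 0, "claw": 45, "dx": -5.7, "dy": 33, "dz": 0},
    {"ax": 0, "ay": 0, "az": 0, "claw": 45, "dx": -5.7, "dy": 33, "dz": 0},
    {"ax": 0, "ay": 0, "az": 0, "claw": 45, "dx": -2.8, "dy": 16, "dz": 0},
    {"ax": 0, "ay": 0, "az": 0, "claw": 45, "dx": 0, "dy": 0, "dz": 30},
    {"ax": 0, "ay": 0, "az": 0, "claw": 45, "dx": 0, "dy": 0, "dz": 25},
    {"ax": 0, "ay": 0, "az": 0, "claw": 45, "dx": 0, "dy": 0, "dz": 13},
    {"ax": 0, "ay": 0, "az": 0, "claw": 45, "dx": 0, "dy": 0, "dz": 0},
    {"ax": 0, "ay": 0, "az": 0, "claw": 45, "dx": 0, "dy": 0, "dz": 0},
  ],
)

```text
time_s: 9.6
tcp_pos: [0.6307, 0.1573, 0.0471]
ee_rot: [[-0.975, -0.222, 0.0], [-0.222, 0.975, -0.0], [-0.0, -0.0, -1.0]]
wrist_force: [0.4, 0.3, -3.7]
gripper_width: 0.611
gripper_force: 30.0
```

Run:
```python
from h import *
from station import *
s=sense();print(s["time_s"],np.round(s["tcp_pos"],4))
c=capture("wrist");cv2.imwrite("pics/w3.png",c["frame"]);top(c,.631,.157,.06,.05)
go(s,.631,.157,.0358)
c=capture("scene");cv2.imwrite("pics/s3.png",cv2.resize(c["frame"][130:300,120:400],None,fx=2.5,fy=2.5));top(c,.631,.157,.06,.05)
```

```text
9.6 [0.6307 0.1573 0.0471]
top 7762 (array([628.8, 154.1]), array([63.9, 55.6]), 70.6) 0.0615 [621.7 156.6]
tool dxyz [-0.3, -0.4, 11.3] yaw now 102.8
top 278 (array([623.9, 157.6]), array([45.8, 72.5]), 24.2) 0.061 [627.7 157.4]
```

View pics/s3.png

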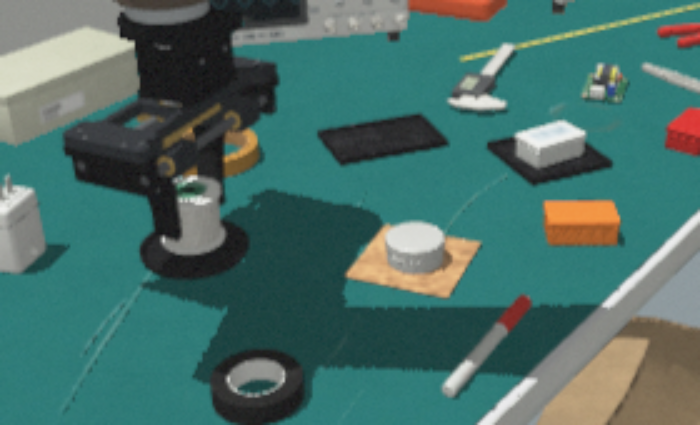

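The reel hangs upright at (193,220) just above the round tray, and the tin sits flat on the pad at (415,250). Lowering and releasing.

Request:
play_rows(
  steps=[
    {"ax": 0, "ay": 0, "az": 0, "claw": 45, "dx": 0, "dy": 0, "dz": 6},
    {"ax": 0, "ay": 0, "az": 0, "claw": 45, "dx": 0, "dy": 0, "dz": 3},
    {"ax": 0, "ay": 0, "az": 0, "claw": 45, "dx": 0, "dy": 0, "dz": 1.5},
    {"ax": 0, "ay": 0, "az": 0, "claw": 45, "dx": 0, "dy": 0, "dz": 0},
    {"ax": 0, "ay": 0, "az": 0, "claw": 45, "dx": 0, "dy": 0, "dz": 0},
  ],
)

```text
time_s: 10.2
tcp_pos: [0.6304, 0.1574, 0.0366]
ee_rot: [[-0.975, -0.222, 0.0], [-0.222, 0.975, -0.0], [-0.0, -0.0, -1.0]]
wrist_force: [0.0, -0.1, -3.5]
gripper_width: 0.615
gripper_force: 30.0
```

Request:
play_rows(
  steps=[
    {"ax": 0, "ay": 0, "az": 0, "claw": 45, "dx": 0, "dy": 0, "dz": 0.8},
    {"ax": 0, "ay": 0, "az": 0, "claw": 87, "dx": 0, "dy": 0, "dz": 0},
    {"ax": 0, "ay": 0, "az": 0, "claw": 87, "dx": 0, "dy": 0, "dz": 0},
    {"ax": 0, "ay": 0, "az": 0, "claw": 87, "dx": 0, "dy": 0, "dz": 0},
    {"ax": 0, "ay": 0, "az": 0, "claw": 87, "dx": 0, "dy": 0, "dz": -20},
    {"ax": 0, "ay": 0, "az": 0, "claw": 87, "dx": 0, "dy": 0, "dz": -40},
    {"ax": 0, "ay": 0, "az": 0, "claw": 87, "dx": 0, "dy": 0, "dz": -40},
    {"ax": 0, "ay": 0, "az": 0, "claw": 87, "dx": 0, "dy": 0, "dz": -35},
    {"ax": 0, "ay": 0, "az": 0, "claw": 87, "dx": 27.7, "dy": -37.4, "dz": 0},
    {"ax": 0, "ay": 0, "az": 0, "claw": 87, "dx": 27.7, "dy": -37.4, "dz": 0},
    {"ax": 0, "ay": 0, "az": 0, "claw": 87, "dx": 27.7, "dy": -37.4, "dz": 0},
    {"ax": 0, "ay": 0, "az": 0, "claw": 87, "dx": 27.7, "dy": -37.4, "dz": 0},
    {"ax": 0, "ay": 0, "az": 0, "claw": 87, "dx": 27.7, "dy": -37.4, "dz": 0},
    {"ax": 0, "ay": 0, "az": 0, "claw": 87, "dx": 27.7, "dy": -37.4, "dz": 0},
    {"ax": 0, "ay": 0, "az": 0, "claw": 87, "dx": 27.7, "dy": -37.4, "dz": 0},
    {"ax": 0, "ay": 0, "az": 0, "claw": 87, "dx": 27.7, "dy": -37.4, "dz": 0},
  ],
)

```text
time_s: 11.8
tcp_pos: [0.48, -0.1851, 0.1717]
ee_rot: [[-0.975, -0.223, 0.002], [-0.223, 0.975, -0.0], [-0.002, -0.001, -1.0]]
wrist_force: [1.1, -0.0, -1.3]
gripper_width: 0.997
gripper_force: 0.0
```

Request:
play_rows(
  steps=[
    {"ax": 0, "ay": 0, "az": -8.1, "claw": 87, "dx": 0, "dy": 0, "dz": 0},
    {"ax": 0, "ay": 0, "az": -8.1, "claw": 87, "dx": 0, "dy": 0, "dz": 0},
    {"ax": 0, "ay": 0, "az": -8.1, "claw": 87, "dx": 0, "dy": 0, "dz": 0},
    {"ax": 0, "ay": 0, "az": -8.1, "claw": 87, "dx": 0, "dy": 0, "dz": 0},
    {"ax": 0, "ay": 0, "az": -8.1, "claw": 87, "dx": 0, "dy": 0, "dz": 0},
    {"ax": 0, "ay": 0, "az": -8.1, "claw": 87, "dx": 0, "dy": 0, "dz": 0},
    {"ax": 0, "ay": 0, "az": -8.1, "claw": 87, "dx": 0, "dy": 0, "dz": 0},
    {"ax": 0, "ay": 0, "az": 0, "claw": 87, "dx": 0, "dy": 0, "dz": 0},
    {"ax": 0, "ay": 0, "az": 0, "claw": 87, "dx": 0, "dy": 0, "dz": 0},
  ],
)

```text
time_s: 12.7
tcp_pos: [0.4808, -0.1835, 0.1712]
ee_rot: [[-0.353, -0.936, 0.001], [-0.936, 0.353, -0.0], [-0.0, -0.001, -1.0]]
wrist_force: [-0.1, 0.2, -0.1]
gripper_width: 1.002
gripper_force: 0.0
```

Run:
```python
from h import *
from station import *
s=sense();print(s["time_s"],np.round(s["tcp_pos"],4))
c=capture("wrist");cv2.imwrite("pics/w4.png",c["frame"]);top(c,.479,-.183,.028)
go(s,.480,-.1835,.027,159.5)
c=capture("top");top(c,.631,.157,.049);top(c,.479,-.183,.028)
```

```text
12.7 [ 0.4808 -0.1835  0.1712]
top 3029 (array([ 482.3, -183.5]), array([61.9, 37.9]), 69.8) 0.0294 [ 482.3 -183.2]
tool dxyz [0.3, 0.9, 144.2, np.float64(-0.1)] yaw now 159.4
top 402 (array([627.4, 157.9]), array([54.4, 50.6]), 11.9) 0.0473 [627.5 158.6]
top 185 (array([ 480., -184.]), array([61.8, 37.2]), 70.9) 0.0265 [ 479.8 -183.3]
```

View pics/w4.png

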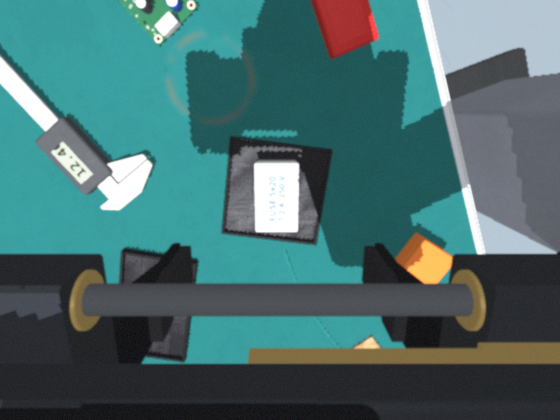

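The box, with its printed "FUSE" label, is at (277,197), aligned with the tool and centred between the fingers. Grasping it.

Request:
play_rows(
  steps=[
    {"ax": 0, "ay": 0, "az": 0, "claw": 87, "dx": 0, "dy": 0, "dz": 30},
    {"ax": 0, "ay": 0, "az": 0, "claw": 87, "dx": 0, "dy": 0, "dz": 40},
    {"ax": 0, "ay": 0, "az": 0, "claw": 87, "dx": 0, "dy": 0, "dz": 40},
    {"ax": 0, "ay": 0, "az": 0, "claw": 87, "dx": 0, "dy": 0, "dz": 23},
    {"ax": 0, "ay": 0, "az": 0, "claw": 87, "dx": 0, "dy": 0, "dz": 12},
    {"ax": 0, "ay": 0, "az": 0, "claw": 87, "dx": 0, "dy": 0, "dz": 0},
    {"ax": 0, "ay": 0, "az": 0, "claw": 28, "dx": 0, "dy": 0, "dz": 0},
    {"ax": 0, "ay": 0, "az": 0, "claw": 28, "dx": 0, "dy": 0, "dz": 0},
    {"ax": 0, "ay": 0, "az": 0, "claw": 28, "dx": 0, "dy": 0, "dz": 0},
    {"ax": 0, "ay": 0, "az": 0, "claw": 28, "dx": 0, "dy": 0, "dz": 0},
    {"ax": 0, "ay": 0, "az": 0, "claw": 28, "dx": 0, "dy": 0, "dz": 0},
    {"ax": 0, "ay": 0, "az": 0, "claw": 28, "dx": 0, "dy": 0, "dz": 0},
    {"ax": 0, "ay": 0, "az": 0, "claw": 28, "dx": 0, "dy": 0, "dz": 0},
  ],
)

```text
time_s: 14.1
tcp_pos: [0.4807, -0.1835, 0.0258]
ee_rot: [[-0.35, -0.937, 0.0], [-0.937, 0.35, -0.0], [-0.0, -0.0, -1.0]]
wrist_force: [0.5, 0.9, -0.3]
gripper_width: 0.446
gripper_force: 0.3
```

Request:
play_rows(
  steps=[
    {"ax": 0, "ay": 0, "az": 0, "claw": 28, "dx": 0, "dy": 0, "dz": 0},
    {"ax": 0, "ay": 0, "az": 0, "claw": 28, "dx": 0, "dy": 0, "dz": 0},
    {"ax": 0, "ay": 0, "az": 0, "claw": 28, "dx": 0, "dy": 0, "dz": -20},
    {"ax": 0, "ay": 0, "az": 0, "claw": 28, "dx": 0, "dy": 0, "dz": -30},
    {"ax": 0, "ay": 0, "az": 0, "claw": 28, "dx": 0, "dy": 0, "dz": -20},
    {"ax": 0, "ay": 0, "az": 0, "claw": 28, "dx": -24.3, "dy": -24.7, "dz": 0},
    {"ax": 0, "ay": 0, "az": 0, "claw": 28, "dx": -24.3, "dy": -24.7, "dz": 0},
    {"ax": 0, "ay": 0, "az": 0, "claw": 28, "dx": -24.3, "dy": -24.7, "dz": 0},
    {"ax": 0, "ay": 0, "az": 0, "claw": 28, "dx": -24.3, "dy": -24.7, "dz": 0},
    {"ax": 0, "ay": 0, "az": 0, "claw": 28, "dx": -24.3, "dy": -24.7, "dz": 0},
    {"ax": 0, "ay": 0, "az": 5.1, "claw": 28, "dx": 0, "dy": 0, "dz": 0},
    {"ax": 0, "ay": 0, "az": 5.1, "claw": 28, "dx": 0, "dy": 0, "dz": 0},
    {"ax": 0, "ay": 0, "az": 0, "claw": 28, "dx": 0, "dy": 0, "dz": 30},
    {"ax": 0, "ay": 0, "az": 0, "claw": 28, "dx": 0, "dy": 0, "dz": 20},
    {"ax": 0, "ay": 0, "az": 0, "claw": 28, "dx": 0, "dy": 0, "dz": 9},
    {"ax": 0, "ay": 0, "az": 0, "claw": 28, "dx": 0, "dy": 0, "dz": 0},
    {"ax": 0, "ay": 0, "az": 0, "claw": 28, "dx": 0, "dy": 0, "dz": 0},
  ],
)

```text
time_s: 15.8
tcp_pos: [0.6394, -0.113, 0.0374]
ee_rot: [[-0.51, -0.86, 0.001], [-0.86, 0.51, -0.0], [-0.0, -0.001, -1.0]]
wrist_force: [-0.5, -0.7, -0.4]
gripper_width: 0.434
gripper_force: 30.0
```

Run:
```python
from h import *
from station import *
s=sense();print(s["time_s"],np.round(s["tcp_pos"],4))
go(s,.6385,-.113,.0258,149.2)
c=capture("scene");cv2.imwrite("pics/s4.png",cv2.resize(c["frame"][110:280,150:430],None,fx=2.5,fy=2.5))
```

```text
15.8 [ 0.6394 -0.113   0.0374]
tool dxyz [0.5, 0.8, 11.6, np.float64(0.1)] yaw now 149.3
```

View pics/s4.png

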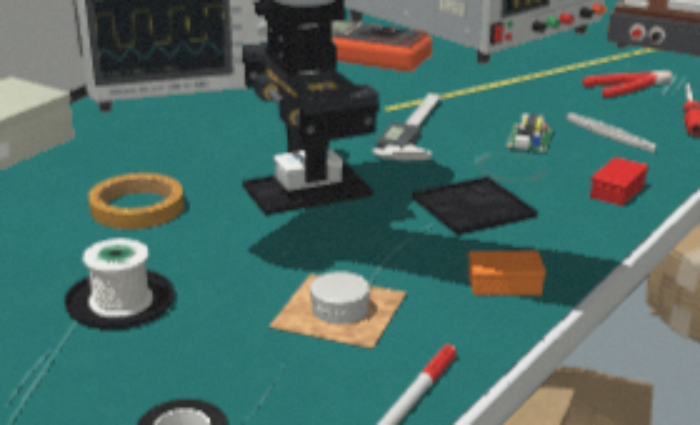

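The box hangs level over the oblong tray, and the reel stands in the round tray. Placing the box, then going to the tin.

Request:
play_rows(
  steps=[
    {"ax": 0, "ay": 0, "az": 0, "claw": 28, "dx": 0, "dy": 0, "dz": 6},
    {"ax": 0, "ay": 0, "az": 0, "claw": 28, "dx": 0, "dy": 0, "dz": 3},
    {"ax": 0, "ay": 0, "az": 0, "claw": 28, "dx": 0, "dy": 0, "dz": 2.2},
    {"ax": 0, "ay": 0, "az": 0, "claw": 28, "dx": 0, "dy": 0, "dz": 0},
    {"ax": 0, "ay": 0, "az": 0, "claw": 87, "dx": 0, "dy": 0, "dz": 0},
    {"ax": 0, "ay": 0, "az": 0, "claw": 87, "dx": 0, "dy": 0, "dz": 0},
    {"ax": 0, "ay": 0, "az": 0, "claw": 87, "dx": 0, "dy": 0, "dz": 0},
    {"ax": 0, "ay": 0, "az": 0, "claw": 87, "dx": 0, "dy": 0, "dz": 0},
    {"ax": 0, "ay": 0, "az": 0, "claw": 87, "dx": 0, "dy": 0, "dz": -20},
    {"ax": 0, "ay": 0, "az": 0, "claw": 87, "dx": 0, "dy": 0, "dz": -40},
    {"ax": 0, "ay": 0, "az": 0, "claw": 87, "dx": 0, "dy": 0, "dz": -45},
    {"ax": 0, "ay": 0, "az": 0, "claw": 87, "dx": 0, "dy": 0, "dz": -30},
    {"ax": 0, "ay": 0, "az": 0, "claw": 87, "dx": -12, "dy": 46, "dz": 0},
    {"ax": 0, "ay": 0, "az": 0, "claw": 87, "dx": -12, "dy": 46, "dz": 0},
    {"ax": 0, "ay": 0, "az": 0, "claw": 87, "dx": -12, "dy": 46, "dz": 0},
    {"ax": 0, "ay": 0, "az": 0, "claw": 87, "dx": -12, "dy": 46, "dz": 0},
    {"ax": 0, "ay": 0, "az": 0, "claw": 87, "dx": -12, "dy": 46, "dz": 0},
    {"ax": 0, "ay": 0, "az": 0, "claw": 87, "dx": 0, "dy": 0, "dz": 0},
    {"ax": 0, "ay": 0, "az": 0, "claw": 87, "dx": 0, "dy": 0, "dz": 0},
  ],
)

```text
time_s: 17.75
tcp_pos: [0.4715, 0.0569, 0.1612]
ee_rot: [[-0.508, -0.861, 0.001], [-0.861, 0.508, 0.0], [-0.001, -0.001, -1.0]]
wrist_force: [1.4, -0.8, -0.0]
gripper_width: 0.998
gripper_force: 0.0
```

Run:
```python
from h import *
from station import *
s=sense();print(s["time_s"],np.round(s["tcp_pos"],4))
c=capture("wrist");top(c,.472,.056,.026)
go(s,.472,.056,.0275)
c=capture("top");top(c,.472,.056,.026);top(c,.638,-.113,.028);np.savez("t5.npz",**c)
```

```text
17.75 [0.4715 0.0569 0.1612]
top 2674 (array([472.3,  57.4]), array([49.6, 49.5]), 29.9) 0.0273 [472.5  57.6]
tool dxyz [0.7, -0.8, 133.7] yaw now 149.5
top 212 (array([466.1,  51.5]), array([37.9, 47.9]), 60.0) 0.0243 [468.5  56.4]
top 414 (array([ 635.6, -112.7]), array([61.6, 38.3]), 60.5) 0.0264 [ 634.8 -112.2]
```

The box sits at (635.6,-112.7) at 60.5° in the oblong tray, which is good. Picking up the tin.

Request:
play_rows(
  steps=[
    {"ax": 0, "ay": 0, "az": 0, "claw": 87, "dx": 0, "dy": 0, "dz": 30},
    {"ax": 0, "ay": 0, "az": 0, "claw": 87, "dx": 0, "dy": 0, "dz": 40},
    {"ax": 0, "ay": 0, "az": 0, "claw": 87, "dx": 0, "dy": 0, "dz": 35},
    {"ax": 0, "ay": 0, "az": 0, "claw": 87, "dx": 0, "dy": 0, "dz": 20},
    {"ax": 0, "ay": 0, "az": 0, "claw": 87, "dx": 0, "dy": 0, "dz": 9},
    {"ax": 0, "ay": 0, "az": 0, "claw": 87, "dx": 0, "dy": 0, "dz": 0},
    {"ax": 0, "ay": 0, "az": 0, "claw": 40, "dx": 0, "dy": 0, "dz": 0},
    {"ax": 0, "ay": 0, "az": 0, "claw": 40, "dx": 0, "dy": 0, "dz": 0},
    {"ax": 0, "ay": 0, "az": 0, "claw": 40, "dx": 0, "dy": 0, "dz": 0},
    {"ax": 0, "ay": 0, "az": 0, "claw": 40, "dx": 0, "dy": 0, "dz": 0},
    {"ax": 0, "ay": 0, "az": 0, "claw": 40, "dx": 0, "dy": 0, "dz": 0},
    {"ax": 0, "ay": 0, "az": 0, "claw": 40, "dx": 0, "dy": 0, "dz": 0},
    {"ax": 0, "ay": 0, "az": 0, "claw": 40, "dx": 0, "dy": 0, "dz": 0},
  ],
)

```text
time_s: 19.15
tcp_pos: [0.4718, 0.0562, 0.0269]
ee_rot: [[-0.51, -0.86, 0.0], [-0.86, 0.51, 0.0], [-0.0, -0.0, -1.0]]
wrist_force: [-0.4, 0.3, 3.5]
gripper_width: 0.561
gripper_force: 30.0
```

Request:
play_rows(
  steps=[
    {"ax": 0, "ay": 0, "az": 0, "claw": 40, "dx": 0, "dy": 0, "dz": -30},
    {"ax": 0, "ay": 0, "az": 0, "claw": 40, "dx": 0, "dy": 0, "dz": -40},
    {"ax": 0, "ay": 0, "az": 0, "claw": 40, "dx": 33.5, "dy": -21.6, "dz": 0},
    {"ax": 0, "ay": 0, "az": 0, "claw": 40, "dx": 33.5, "dy": -21.6, "dz": 0},
    {"ax": 0, "ay": 0, "az": 0, "claw": 40, "dx": 33.5, "dy": -21.6, "dz": 0},
    {"ax": 0, "ay": 0, "az": 0, "claw": 40, "dx": 33.5, "dy": -21.6, "dz": 0},
    {"ax": 0, "ay": 0, "az": 0, "claw": 40, "dx": 33.5, "dy": -21.6, "dz": 0},
    {"ax": 0, "ay": 0, "az": 0, "claw": 40, "dx": 33.5, "dy": -21.6, "dz": 0},
    {"ax": 0, "ay": 0, "az": 0, "claw": 40, "dx": 0, "dy": 0, "dz": 30},
    {"ax": 0, "ay": 0, "az": 0, "claw": 40, "dx": 0, "dy": 0, "dz": 20},
    {"ax": 0, "ay": 0, "az": 0, "claw": 40, "dx": 0, "dy": 0, "dz": 10},
    {"ax": 0, "ay": 0, "az": 0, "claw": 40, "dx": 0, "dy": 0, "dz": 0},
    {"ax": 0, "ay": 0, "az": 0, "claw": 40, "dx": 0, "dy": 0, "dz": 0},
  ],
)

```text
time_s: 20.45
tcp_pos: [0.4812, -0.1827, 0.037]
ee_rot: [[-0.509, -0.861, 0.001], [-0.861, 0.509, -0.0], [-0.0, -0.001, -1.0]]
wrist_force: [0.3, -0.1, -0.1]
gripper_width: 0.562
gripper_force: 30.0
```

Request:
play_rows(
  steps=[
    {"ax": 0, "ay": 0, "az": 0, "claw": 40, "dx": 0, "dy": 0, "dz": 5},
    {"ax": 0, "ay": 0, "az": 0, "claw": 40, "dx": 0, "dy": 0, "dz": 3},
    {"ax": 0, "ay": 0, "az": 0, "claw": 40, "dx": 0, "dy": 0, "dz": 1.8},
    {"ax": 0, "ay": 0, "az": 0, "claw": 40, "dx": 0, "dy": 0, "dz": 0},
    {"ax": 0, "ay": 0, "az": 0, "claw": 87, "dx": 0, "dy": 0, "dz": 0},
    {"ax": 0, "ay": 0, "az": 0, "claw": 87, "dx": 0, "dy": 0, "dz": 0},
    {"ax": 0, "ay": 0, "az": 0, "claw": 87, "dx": 0, "dy": 0, "dz": 0},
    {"ax": 0, "ay": 0, "az": 0, "claw": 87, "dx": 0, "dy": 0, "dz": 0},
    {"ax": 0, "ay": 0, "az": 0, "claw": 87, "dx": 0, "dy": 0, "dz": -20},
    {"ax": 0, "ay": 0, "az": 0, "claw": 87, "dx": 0, "dy": 0, "dz": -40},
    {"ax": 0, "ay": 0, "az": 0, "claw": 87, "dx": 0, "dy": 0, "dz": -45},
    {"ax": 0, "ay": 0, "az": 0, "claw": 87, "dx": 0, "dy": 0, "dz": -45},
    {"ax": 0, "ay": 0, "az": 0, "claw": 87, "dx": 35, "dy": 0, "dz": -20},
    {"ax": 0, "ay": 0, "az": 0, "claw": 87, "dx": 35, "dy": 0, "dz": 0},
    {"ax": 0, "ay": 0, "az": 0, "claw": 87, "dx": 35, "dy": 0, "dz": 0},
    {"ax": 0, "ay": 0, "az": 0, "claw": 87, "dx": 35, "dy": 0, "dz": 0},
    {"ax": 0, "ay": 0, "az": 0, "claw": 87, "dx": 35, "dy": 0, "dz": 0},
    {"ax": 0, "ay": 0, "az": 0, "claw": 87, "dx": 0, "dy": 0, "dz": 0},
    {"ax": 0, "ay": 0, "az": 0, "claw": 87, "dx": 0, "dy": 0, "dz": 0},
  ],
)

```text
time_s: 22.35
tcp_pos: [0.3907, -0.3339, 0.1966]
ee_rot: [[-0.512, -0.859, -0.0], [-0.859, 0.512, 0.0], [-0.0, 0.0, -1.0]]
wrist_force: [-0.8, 0.6, 1.0]
gripper_width: 1.0
gripper_force: 0.0
```

Run:
```python
from h import *
from station import *
s=sense();print(s["time_s"],np.round(s["tcp_pos"],4))
c=capture("top");top(c,.480,-.183,.026);top(c,.637,-.113,.028);top(c,.629,.157,.049);top(c,.450,.26,.018)
cv2.imwrite("pics/t6.png",cv2.resize(c["frame"][130:310,140:420].copy(),None,fx=2.8,fy=2.8,interpolation=cv2.INTER_CUBIC))
```

```text
22.35 [ 0.3907 -0.3339  0.1966]
top 386 (array([ 477.8, -181.7]), array([49.5, 47.2]), 9.5) 0.0244 [ 478. -182.]
top 414 (array([ 635.7, -112.7]), array([62.1, 38.6]), 59.3) 0.0263 [ 636.2 -112.6]
top 411 (array([627.3, 157.9]), array([54. , 50.4]), 12.4) 0.0475 [627.6 158.1]
top 393 (array([450.7, 262.6]), array([62.9, 61.7]), 10.2) 0.016 [451.3 262.9]
```

View pics/t6.png

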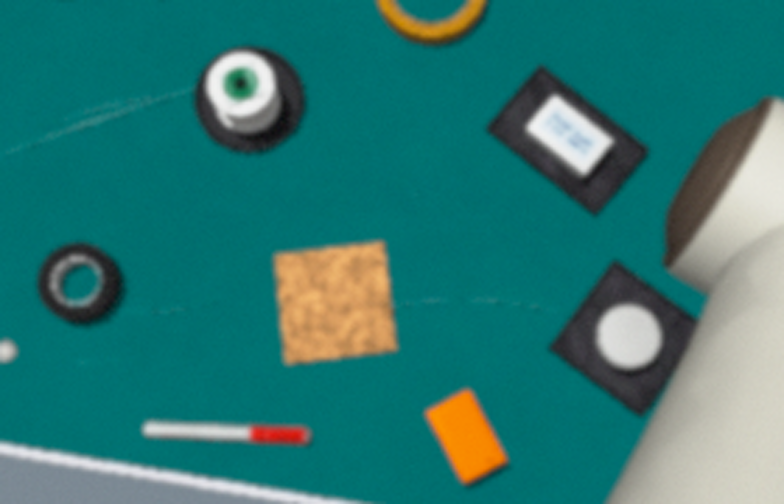

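The reel at (242,95) is in the round tray, the box at (570,137) lies lengthwise in the oblong tray, and the tin at (628,337) is in the square tray. All are within about 2 mm of centre, and the tape hasn't moved. Handing in.

```bash
python3 -c "
from station import *
print(finish_job())"
```

```text
the job is handed in; nothing more can be done
None
```

The job is handed in at about 22 s of the 96 s limit: the reel stands in the round tray, the tin in the square tray and the fuse box lengthwise in the oblong tray, each about 2 mm from centre by the last top-camera picture, with the tape left where it was; no verdict came back.

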